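# Lay out the sandwich self-service corner

## Robot

A 7-joint arm with a two-finger parallel gripper is mounted at the origin on the work surface. World frame = base frame: x ahead of the robot, y to its left, z up, the work surface at z = 0. Lengths are in m, angles in rad, forces in N, time in s.
With the tool pointing down it reaches from about 0.4 to 0.875 m from the base axis. Payload 6.5 kg.
Tool frame: the origin (TCP) lies at the very end of the fingers, on their centre line; the grasp point (between the pads) lies 19 mm behind it; z points along the fingers, y is the line along which they close (so a half turn about z gives the same grasp; the last joint's range is limited). The gripper opens to 88 mm and grips with 3 to 60 N. Pads are 18 mm wide; open, the fingers measure 123 mm over their backs; the gripper's body (75 mm by 187 mm) begins 45 mm behind the grasp point.
Start: joints at [1.13, 0.536, -0.004, 1.538, 0.003, 1.067, -0.071], TCP at [0.238, -0.605, 0.239] pointing down, gripper open.
Joint ranges: [-2.7, 2.7], [-0.37, 2.16], [-1.27, 1.26], [0.24, 2.4], [-1.31, 4.45], [0.19, 1.91], [-2.76, 2.76]. Speed limits (rad/s): [2.39, 2.39, 3.14, 3.14, 3.14, 3.14, 3.14].

## Interface

Orientations are given as a unit quaternion [x, y, z, w].
In Python, from station import r gives the robot as it stands.
- The arm moves only by the tool arm_command, never from a script. Its argument "moves" is a list of rows, each a list of 3 entries, a list of its own where there are three numbers: the turn, a rotation vector about the tool's x, y, z in degrees, then the shift along the tool's x, y, z in mm, then the opening, from -1 (shut) to 1 (fully open). A call has exactly 8 rows; each row is the pose to reach, as a shift and turn from the pose commanded when the call began, along the tool's axes at that moment; what a row does not reach only later rows make up. A row lasts 1/10 s, in which the tool goes at most 50 mm and 8.59 degrees, less where a joint would pass 70% of its speed; a pose out of reach is approached as far as the arm can. A call with a gripper value outside its range is refused whole. The fingers move at their own pace and stop on an object; "squeeze" is the grip in N (left out, the last holds). Time passes only in rows, so rows that repeat a pose let the fingers close, or fill a call up. It gives the time, the measured TCP pose, the force, the opening and the grip force at its end, in the units of the state.
- r.get_obs(): the state, without advancing time (a new reading comes with each control period).
- r.grab_frame(name): name is "side" or "top"; returns (picture, depth): 384x512x3 uint8, red, green, blue; 384x512 float32, m along the optical axis (not along the pixel's ray), 0 where there is no reading.
- r.camera_info(name): a dict with "vertical_fov" (degrees; the focal length in pixels is half the picture's height over the tangent of half this angle, whatever the lens; pixels are square), "cx", "cy" (the principal point, pixels), "xyz" and "orientation" of the camera in the world. Camera axes: x right, y up, looking along -z (the intrinsics and any distortion apply to the point x, -y, -z); pixel columns grow to the right and rows downward; lengths in m; the calibration is good to about 2 mm. A picture is of the moment at which its call begins. camera_info takes no time and is no camera call.
- r.sign_off(): hands the job in; it is judged then, once.
The state is a dict: "time": time; "joint_pos": joint angles; "dq": joint speeds; "joint_torque": joint torques, N m; "eef_pos": TCP position; "tcp_rot": TCP orientation; "contact_force": force on the tool from outside, world axes, zero at the start; "wrist_torque": the same for the moment, N m; "gripper_width": finger opening in m; "grip_force": force on a finger pad.
Only numpy, scipy, OpenCV 4.12 (cv2) and the standard library are available. Lean on these libraries where they do the work, as an engineer would, in place of code of your own. Each camera call takes 0.05 s, during which the arm holds its last target. There are 200 camera calls.

## Task

Lay out the sandwich corner: put the long bread board flat in the fenced corner of the wooden caddy and the short bread board flat on top of it, both squared up flush against both fences. Stand the salt shaker midway between the butter tub and the gherkin jar, in line with them, and stand the pepper mill behind the butter tub (on the tub's far side from the robot, centred on that side) with a gap of about 3 cm. Leave the blue cup where it stands.

Things in the scene. Friction and masses are not known exactly. Their poses are not given: they have to be found in the camera images.
- long_c (a point): Centre (half-way up) of the long bread board: pale plain wood, 60 x 140 x 12 mm, 65 g nominal, lying flat on the counter, loose. x along its 60 mm width, y along its 140 mm length, z up.
- short_c (a point): Centre (half-way up) of the short bread board: same pale wood, 60 x 100 x 12 mm, 47 g nominal, lying flat on the counter, loose. x along its 60 mm width, y along its 100 mm length, z up.
- salt_c (a point): Centre (half-way up) of the salt shaker: upright white cylinder 38 mm in diameter with a domed steel cap, 76 mm tall in all; loose.
- mill_c (a point): Centre (half-way up) of the pepper mill: upright dark turned wood, 92 mm tall; foot 46 mm in diameter up to 30 mm, straight neck 34 mm in diameter from 30 to 64 mm (the centre lies in the neck, 46 mm up), head 40 mm in diameter above, small steel knob; loose.
- cup_c (a point): Centre (half-way up) of a blue open cup, 58 mm in diameter at the rim, 85 mm tall; loose, a bystander: it must stay where it is.
- tub: Open butter tub, white with a blue band, fixed to the counter: 76 mm along its x, 90 mm along its y, 50 mm tall. Origin at the centre of its underside, on the counter; its +x points to the side away from the robot (behind it), within 0.25 rad of the robot's x.
- jar: Round glass gherkin jar with a white lid, 80 mm in diameter, 85 mm tall, fixed to the counter 200 mm from the tub, on the left or the right of it along the tub's y axis. Origin at the centre of its underside.
- caddy_corner (a point): Corner where the inner faces of the fixed wooden caddy's fences meet, on its 8 mm base plate. Boards lie to -x (nearer the robot) and +y of it, length along y. Back fence: at x=0, y -12 to 150 mm, open for a finger from y 32 to 88. End fence: at y=0, x -70 to 0. Both 12 mm thick, 32 mm above the base. Base: x -70 to 12, y -12 to 150. Yaw within 0.25 rad of the robot's.
Mind the look-alikes: they are no part of the job. What is shaped like the part that bears long_c but red is not meant.

How it is judged:
At the end, for the whole second after the job is handed in: Long board flat in the caddy, short one flat on it, each within 5 mm of both fences and 0.08 rad of square; salt upright within 15 mm of the tub-jar line and 115 mm of both centres; mill upright behind the tub, 15 mm of its centre line, gap 15 to 50 mm; all released and at rest (x of long_c in the frame of caddy_corner between -0.035 and -0.026 m and y of long_c in the frame of caddy_corner between 0.066 and 0.075 m and z of long_c in the frame of caddy_corner between 0.002 and 0.01 m and angle between the y axis of each of long_c, short_c and the y axis of caddy_corner, either way round below 0.08 rad and angle between each of long_c, short_c's own z axis and vertical below 0.08 rad and x of short_c in the frame of caddy_corner between -0.035 and -0.026 m and y of short_c in the frame of caddy_corner between 0.046 and 0.055 m and z of short_c in the frame of caddy_corner between 0.014 and 0.022 m and horizontal distance between salt_c and tub below 0.115 m and horizontal distance between salt_c and jar below 0.115 m and x of salt_c in the frame of tub between -0.015 and 0.015 m and x of mill_c in the frame of tub between 0.076 and 0.111 m and y of mill_c in the frame of tub between -0.015 and 0.015 m and height (world z) of salt_c below 0.045 m and height (world z) of mill_c below 0.053 m and angle between each of salt_c, mill_c's own z axis and vertical below 0.1 rad and linear speed of each of long, short, salt, mill below 0.02 m/s); the robot touches nothing.
It fails at once if the blue cup was moved more than 30 mm (distance of cup_c from where it was at the start of the episode above 0.03 m).
It also fails if it takes over 144 s, if anything falls off the work surface, if the arm or the gripper's body presses on something with over 40 N, if the wrist force passes 120 N, or if a joint passes its speed limit or range.

## Working session

There is one attempt and no reset: what is moved stays moved. The work goes in short steps, Python scripts to look and compute and a tool call to move; the robot and the scene stay as the last step left them, time stands still between calls to the robot, and variables do not carry over. Pictures are saved under pics/ and viewed, at most 14 in all, crops included, and the job is handed in when it is done.

Besides the shell and the picture viewer there is one more tool, called after "Call:" as a command line: name --argument value ..., lists and objects as JSON in quotes. arm_command: Moves the arm, as the interface text tells. Its arguments: {"type":"object","properties":{"moves":{"type":"array"},"squeeze":{"type":"number"}},"required":["moves"]}

```bash
mkdir -p pics; ls
cat > h.py <<'E'
import numpy as np, cv2
from station import r
from scipy.spatial.transform import Rotation as R
def grab(n):
    p,d=r.grab_frame(n); return p,d
def info(n):
    i=r.camera_info(n); f=192/np.tan(np.radians(i['vertical_fov'])/2)
    return i,f
def cloud(n,d):
    i,f=info(n); v,u=np.mgrid[:384,:512]
    if i.get('distortion') is not None: pass
    P=np.stack([(u-i['cx'])/f*d,-(v-i['cy'])/f*d,-d],-1)
    return P@R.from_quat(i['orientation']).as_matrix().T+np.array(i['xyz'])
E
python3 - <<'E'
from h import *
for n in('top','side'):
    print(r.camera_info(n))
    p,d=grab(n); np.savez(f'pics/{n}0.npz',p=p,d=d)
    cv2.imwrite(f'pics/{n}0.png',cv2.resize(p[...,::-1],(800,600)))
print(r.get_obs())
E
```

```text
pics
{'vertical_fov': 47.63946216220843, 'cx': 253.2486829374204, 'cy': 191.89616260110884, 'xyz': array([ 0.2486244 , -0.03139508,  1.29784967]), 'orientation': array([-0.07142798,  0.07652145,  0.73119183, -0.67409274])}
{'vertical_fov': 44.92808330022577, 'cx': 256.83944264604895, 'cy': 185.71722990272727, 'xyz': array([0.16041052, 0.84932619, 1.11451659]), 'orientation': array([-0.06574242,  0.3479225 ,  0.91860519, -0.17547755])}
{'time': 0.1, 'joint_pos': array([ 1.12977835,  0.53708707, -0.00447075,  1.53870375,  0.00260577,
        1.06730167, -0.07120593]), 'dq': array([-0.00035754, -0.00153167,  0.00078833, -0.00092888,  0.00044448,
       -0.00012069,  0.000327  ]), 'joint_torque': array([ 2.28387195e-03, -5.72087109e+01,  9.94030572e-01, -2.52235830e+01,
       -5.61201351e-02,  1.34593615e-02,  3.89038212e-05]), 'eef_pos': array([ 0.23778302, -0.60438563,  0.23795606]), 'tcp_rot': array([ 9.82481053e-01,  1.86361003e-01, -1.87753245e-04, -7.23029145e-04]), 'contact_force': array([ 0.05726513,  0.05594073, -0.10981305]), 'wrist_torque': array([0.06931908, 0.02387929, 0.02442666]), 'grip_force': 0.0, 'gripper_width': 0.08800502276593147}
```

View both.

View pics/top0.png

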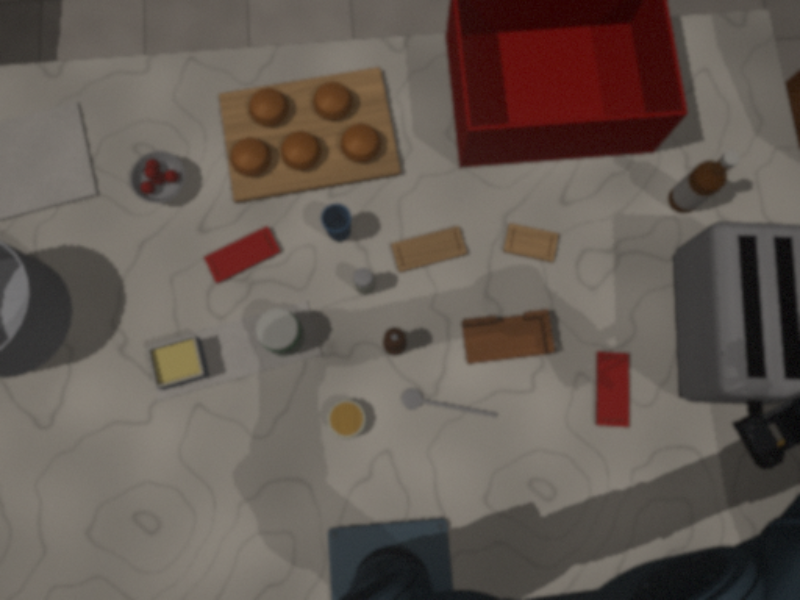

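View pics/side0.png

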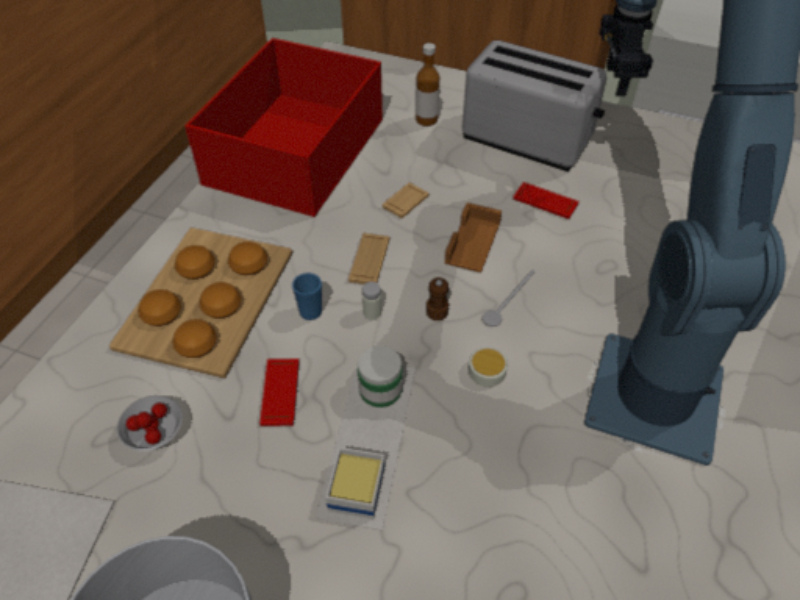

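Top view (800 px wide): tub (178,361), jar (278,331), salt (363,278), mill (395,341), cup (337,221), long board (429,249), short board (531,242), caddy (508,337) with its corner at the upper right; red decoys at (243,255) and (613,388); toaster near the gripper. The side view agrees.

```bash
cat > m.py <<'E'
from h import *
s=.64
def seg(n,p,d,u,v,hw,zlo,zhi,W=None):
    W=cloud(n,d) if W is None else W
    b=np.zeros(d.shape,bool); u,v,hw=int(u*s),int(v*s),int(hw*s)
    b[max(0,v-hw):v+hw,max(0,u-hw):u+hw]=1
    m=b&(d>0)&(W[...,2]>zlo)&(W[...,2]<zhi)
    nl,l,st,_=cv2.connectedComponentsWithStats(m.astype(np.uint8))
    if nl<2: return None
    k=1+np.argmax(st[1:,4]); return W[l==k],p[l==k]
def show(name,r_):
    if r_ is None: print(name,None);return
    P,c=r_; (x,y),wh,a=cv2.minAreaRect(P[:,:2].astype(np.float32)*1000)
    print(name,len(P),'mean',P.mean(0).round(4),'rect',np.round([x,y,*wh,a],1),'z',np.percentile(P[:,2],[5,50,95]).round(4))
E
python3 - <<'E'
from m import *
T={'top':dict(tub=(178,361,45,.02,.1),tubtop=(178,361,45,.043,.06),jar=(278,331,45,.075,.1),salt=(363,278,25,.02,.1),mill=(395,341,25,.02,.12),cup=(337,221,30,.02,.12),long=(429,249,50,.006,.018),short=(531,242,45,.006,.018),cad=(508,337,60,.004,.06),fence=(508,337,60,.03,.06)),
'side':dict(tub=(357,480,50,.02,.1),jar=(381,375,45,.075,.1),salt=(372,300,25,.02,.1),mill=(437,298,28,.02,.12),cup=(308,297,30,.02,.12),long=(369,258,35,.006,.018),short=(406,200,28,.006,.018),cad=(474,238,45,.004,.06),fence=(474,238,45,.03,.06))}
for n in T:
    z=np.load(f'pics/{n}0.npz'); W=cloud(n,z['d'])
    g=W[(z['d']>0)&(abs(W[...,2])<.02)]; print(n,'ground med z',np.median(g[:,2]),(z['d']>0).mean())
    for k,a in T[n].items(): show(k,seg(n,z['p'],z['d'],*a,W=W))
    t=W[int(300*s),int(760*s)] if n=='top' else W[int(90*s),int(530*s)]; print('toaster',t)
E
```

```text
top ground med z 0.0005034836006641008 0.9960479736328125
tub 946 mean [0.4332 0.3641 0.0384] rect [433.5 363.9  76.6  92.6  11.6] z [0.0302 0.0373 0.0507]
tubtop 175 mean [0.4331 0.3662 0.0489] rect [433.5 364.3  76.6  91.7  11.5] z [0.0438 0.0494 0.0536]
jar 566 mean [0.4721 0.1679 0.0846] rect [472.9 168.   74.9  73.3  41. ] z [0.0804 0.0847 0.0886]
salt 172 mean [0.5543 0.0053 0.066 ] rect [557.7   5.9  35.8  35.1  43.6] z [0.0275 0.0738 0.0787]
mill 214 mean [ 0.4352 -0.0425  0.0708] rect [437.5 -42.1  42.2  39.8  41.6] z [0.0271 0.0839 0.0912]
cup 297 mean [0.6769 0.049  0.0617] rect [673.8  49.   57.   56.   59.5] z [0.0256 0.064  0.0873]
long 845 mean [ 0.621  -0.1251  0.012 ] rect [ 622.5 -125.2   64.6  140.1   10.7] z [0.0082 0.012  0.0161]
short 619 mean [ 0.6179 -0.3264  0.012 ] rect [ 619.1 -328.4  103.1   65.4   72.2] z [0.0077 0.0121 0.0159]
cad 1526 mean [ 0.4348 -0.2597  0.0145] rect [ 436.7 -262.3   91.2  177.     2.6] z [0.0049 0.0091 0.0414]
fence 183 mean [ 0.4449 -0.3243  0.0393] rect [ 435.5 -316.7   82.6   45.2    2.2] z [0.033  0.0397 0.0438]
toaster [ 0.4327
[... 360 characters left out ...]
z [0.0253 0.0631 0.0782]
mill 291 mean [ 0.4334 -0.0301  0.0602] rect [435.9 -35.8  42.5  44.2  79.8] z [0.025  0.0647 0.0889]
cup 433 mean [0.6695 0.0548 0.0609] rect [670.1  53.2  55.3  61.1   7.4] z [0.0267 0.0633 0.0862]
long 562 mean [ 0.6173 -0.1182  0.0119] rect [ 618.1 -122.1   61.1  145.2   10.7] z [0.0079 0.0119 0.0159]
short 339 mean [ 0.6148 -0.3195  0.0118] rect [ 617.7 -322.2  104.7   68.4   74.3] z [0.0074 0.012  0.0159]
cad 1000 mean [ 0.4321 -0.2582  0.0155] rect [ 433.1 -254.2   97.1  172.8    5.6] z [0.0048 0.0096 0.0401]
fence 129 mean [ 0.4391 -0.3204  0.0375] rect [ 436.3 -321.9   86.8   42.6   21.1] z [0.0313 0.038  0.0435]
toaster [ 0.41301046 -0.57490231  0.19340516]
```

```bash
cat > cad.py <<'E'
from m import *
from scipy.optimize import minimize
# height map of caddy on 1mm grid in caddy frame, x -150..100, y -100..250 (mm)
X,Y=np.meshgrid(np.arange(-150,100),np.arange(-100,250),indexing='ij')
H=np.zeros(X.shape,np.float32)
H[(X>=-70)&(X<12)&(Y>=-12)&(Y<150)]=8
H[(X>=0)&(X<12)&(Y>=-12)&(Y<150)&~((Y>32)&(Y<88))]=40
H[(X>=-70)&(X<12)&(Y>=-12)&(Y<0)]=40
H=cv2.GaussianBlur(H,(0,0),2)
def fit(W,d,c0=(.47,-.335,.05)):
    m=(d>0)&(abs(W[...,0]-.435)<.09)&(abs(W[...,1]+.26)<.13)&(W[...,2]<.06)&(W[...,2]>-.01)
    P=W[m]*1000
    def cost(q):
        dx,dy=P[:,0]-q[0],P[:,1]-q[1]; c,s_=np.cos(q[2]/100),np.sin(q[2]/100)
        a,b=c*dx+s_*dy,-s_*dx+c*dy
        h=cv2.remap(H,(b+100).astype(np.float32)[None],(a+150).astype(np.float32)[None],1)[0]
        return np.minimum(abs(h-P[:,2]),15).mean()
    best=min((minimize(cost,[c0[0]*1000+i,c0[1]*1000+j,k],method='Nelder-Mead') for i in(-10,5) for j in(-10,10) for k in(-2,8)),key=lambda o:o.fun)
    return best.x/[1000,1000,100],best.fun
if __name__=='__main__':
    for n in('top','side'):
        z=np.load(f'pics/{n}0.npz'); print(n,*fit(cloud(n,z['d']),z['d']))
E
python3 cad.py
```

```text
top [ 0.46643672 -0.32567209  0.0331568 ] 2.5483106290448108
side [ 0.46238979 -0.32232493  0.02932697] 2.9860942096046106
```

Call:
arm_command --moves '[[[0,0,8],[0,0,-50],1],[[0,0,16],[0,0,-100],1],[[0,0,24],[0,0,-150],1],[[0,0,32],[0,0,-170],1],[[0,0,32],[0,0,-170],1],[[0,0,32],[0,0,-170],1],[[0,0,32],[0,0,-170],1],[[0,0,32],[0,0,-170],1]]'

```text
time: 0.9
eef_pos: [0.2377, -0.6042, 0.4068]
tcp_rot: [0.996, -0.091, -0.001, -0.001]
contact_force: [-0.8, 0.7, -0.3]
gripper_width: 0.0882
grip_force: 0.0
```

```bash
cat > go.py <<'E'
# go.py x y z psi_deg : shift/turn in tool axes from current pose
import sys; from h import *
o=r.get_obs(); q=R.from_quat(o['tcp_rot']); t=list(map(float,sys.argv[1:5]))
T=R.from_euler('z',t[3],degrees=True)*R.from_euler('x',180,degrees=True)
M=q.as_matrix(); psi=np.degrees(np.arctan2(M[1,0],M[0,0]))
print('pos',o['eef_pos'].round(4),'psi',psi.round(2),'F',o['contact_force'].round(1),'w',round(o['gripper_width'],4),'t',o['time'],'q7',o['joint_pos'].round(2)[[0,6]])
print('turn',np.degrees((q.inv()*T).as_rotvec()).round(2),'shift',(1000*q.inv().apply(np.array(t[:3])-o['eef_pos'])).round(1))
E
python3 go.py .62 -.124 .2 100.7
```

```text
pos [ 0.2377 -0.6042  0.4068] psi -10.46 F [-0.8  0.7 -0.3] w 0.0882 t 0.9 q7 [ 1.04 -0.59]
turn [-2.1000e-01 -8.0000e-02 -1.1116e+02] shift [ 289.2 -541.1  207.7]
```

Call:
arm_command --moves '[[[0,0,-8.5],[22,-41,0],1],[[0,0,-17],[44,-82,0],1],[[0,0,-25.5],[66,-123,0],1],[[0,0,-34],[88,-164,0],1],[[0,0,-42.5],[110,-205,0],1],[[0,0,-51],[132,-246,0],1],[[0,0,-59.5],[154,-287,0],1],[[0,0,-68],[176,-328,0],1]]'

```text
time: 1.7
eef_pos: [0.4714, -0.3128, 0.4079]
tcp_rot: [0.875, 0.484, -0.0, -0.001]
contact_force: [0.8, -0.6, -0.2]
gripper_width: 0.0879
grip_force: 0.0
```

```bash
python3 go.py .62 -.124 .08 100.7
```

```text
pos [ 0.4714 -0.3128  0.4079] psi 57.87 F [ 0.8 -0.6 -0.2] w 0.0879 t 1.7 q7 [ 0.69 -0.11]
turn [-8.000e-02 -2.000e-02 -4.283e+01] shift [238.9  25.8 327.8]
```

Call:
arm_command --moves '[[[0,0,-8.5],[35,4,30],1],[[0,0,-17],[70,8,60],1],[[0,0,-25.5],[105,12,95],1],[[0,0,-34],[140,15,130],1],[[0,0,-42.8],[175,19,165],1],[[0,0,-42.8],[207,22,200],1],[[0,0,-42.8],[239,25.8,238],1],[[0,0,-42.8],[239,25.8,270],1]]'

```text
time: 2.5
eef_pos: [0.6224, -0.1207, 0.1359]
tcp_rot: [0.638, 0.77, 0.002, -0.002]
contact_force: [0.0, -0.3, 0.3]
gripper_width: 0.0881
grip_force: 0.0
```

```bash
python3 go.py .62 -.124 .004 100.7
python3 - <<'E'
from h import *
o=r.get_obs(); tc=o['eef_pos']
out=[]
for n in('top','side'):
    p,d=grab(n); W=cloud(n,d)
    m=(d>0)&(abs(W[...,0]-tc[0])<.12)&(abs(W[...,1]-tc[1])<.1)&(W[...,2]>tc[2]-.01)&(W[...,2]<tc[2]+.08)
    P=W[m]; print(n,len(P),P.min(0).round(3),P.max(0).round(3))
    q=(np.array(W)) ; 
    c=info(n); i,f=c; pc=(tc-i['xyz'])@R.from_quat(i['orientation']).as_matrix()
    u,v=int(i['cx']+f*pc[0]/-pc[2]),int(i['cy']-f*pc[1]/-pc[2]); print('tcp px',u,v)
    im=p.copy(); im[v,u]=[0,255,0]
    out.append(cv2.resize(im[max(0,v-60):v+60,max(0,u-60):u+60,::-1],(400,400),interpolation=0))
cv2.imwrite('pics/c1.png',np.hstack(out))
E
```

```text
pos [ 0.6224 -0.1207  0.1359] psi 100.7 F [ 0.  -0.3  0.3] w 0.0881 t 2.5 q7 [0.39 0.08]
turn [ 0.03 -0.26 -0.  ] shift [ -3.4  -3.1 131.9]
top 33 [ 0.536 -0.109  0.205] [ 0.703 -0.074  0.215]
tcp px 274 145
side 392 [ 0.529 -0.152  0.127] [ 0.698 -0.072  0.215]
tcp px 233 135
```

View pics/c1.png

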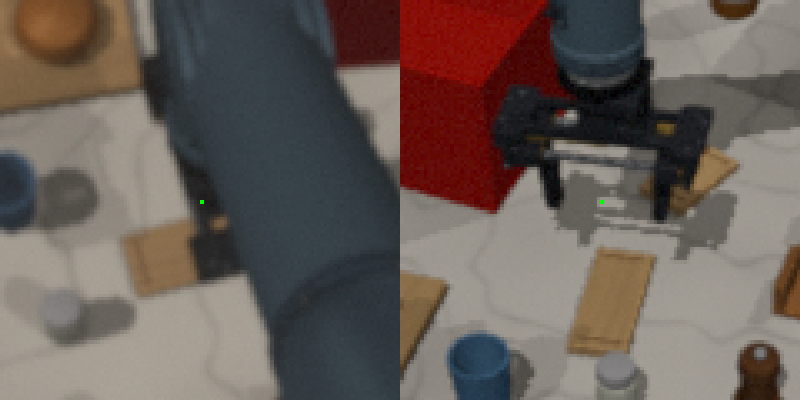

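Gripper is aligned over the long board, TCP dot midway between the fingertips in the side crop. Descending.

Call:
arm_command --moves '[[[0,0,0],[0,0,40],1],[[0,0,0],[0,0,75],1],[[0,0,0],[0,0,95],1],[[0,0,0],[0,0,110],1],[[0,0,0],[0,0,115],1],[[0,0,0],[0,0,120],1],[[0,0,0],[0,0,120],1],[[0,0,0],[0,0,120],1]]'

```text
time: 3.4
eef_pos: [0.6219, -0.1271, 0.0197]
tcp_rot: [0.641, 0.768, 0.0, 0.001]
contact_force: [-0.0, -0.1, -0.9]
gripper_width: 0.0881
grip_force: 0.0
```

```bash
python3 go.py .62 -.124 .004 100.7
```

```text
pos [ 0.6219 -0.1271  0.0197] psi 100.27 F [-0.  -0.1 -0.9] w 0.0881 t 3.4 q7 [0.35 0.03]
turn [ 0.08  0.03 -0.43] shift [ 3.4 -1.3 15.7]
```

Call:
arm_command --moves '[[[0,0,-0.4],[0,-1,8],1],[[0,0,-0.4],[0,-1,15.5],1],[[0,0,-0.4],[0,-1,15.5],1],[[0,0,-0.4],[0,-1,15.5],-1],[[0,0,-0.4],[0,-1,15.5],-1],[[0,0,-0.4],[0,-1,15.5],-1],[[0,0,-0.4],[0,-1,15.5],-1],[[0,0,-0.4],[0,-1,15.5],-1]]' --squeeze 20

```text
time: 4.2
eef_pos: [0.6202, -0.1271, 0.0034]
tcp_rot: [0.638, 0.77, 0.0, 0.0]
contact_force: [-0.6, 0.1, 1.3]
gripper_width: 0.0595
grip_force: 20.0
```

```bash
python3 go.py .62 -.124 .15 100.7
```

```text
pos [ 0.6202 -0.1271  0.0034] psi 100.67 F [-0.6  0.1  1.3] w 0.0595 t 4.2 q7 [0.35 0.03]
turn [ 0.01  0.01 -0.03] shift [   3.1    0.4 -146.6]
```

```bash
python3 go.py .424 -.250 .09 91.8
```

```text
pos [ 0.6202 -0.1271  0.0034] psi 100.67 F [-0.6  0.1  1.3] w 0.0595 t 4.2 q7 [0.35 0.03]
turn [0.01 0.01 8.87] shift [ -84.4 -215.6  -86.6]
```

Call:
arm_command --moves '[[[0,0,0],[0,0,-40],-1],[[0,0,0],[0,0,-80],-1],[[0,0,2],[-16,-40,-87],-1],[[0,0,4],[-34,-85,-87],-1],[[0,0,6],[-51,-130,-87],-1],[[0,0,8.9],[-68,-175,-87],-1],[[0,0,8.9],[-84,-215,-87],-1],[[0,0,8.9],[-84,-215,-87],-1]]'

```text
time: 5.0
eef_pos: [0.418, -0.2535, 0.0897]
tcp_rot: [0.699, 0.715, -0.003, -0.001]
contact_force: [-0.2, 0.2, -0.6]
gripper_width: 0.0597
grip_force: 20.0
```

Call:
arm_command --moves '[[[0,0,0],[0,0,0],-1],[[0,0,0],[0,0,0],-1],[[0,0,0],[0,0,0],-1],[[0,0,0],[0,0,0],-1],[[0,0,0],[0,0,0],-1],[[0,0,0],[0,0,0],-1],[[0,0,0],[0,0,0],-1],[[0,0,0],[0,0,0],-1]]'

```text
time: 5.8
eef_pos: [0.4245, -0.2494, 0.0902]
tcp_rot: [0.696, 0.718, -0.0, -0.0]
contact_force: [0.6, 0.5, -0.7]
gripper_width: 0.0594
grip_force: 20.0
```

```bash
python3 go.py .424 -.25 .09 91.8
python3 - <<'E'
from m import *
W={}
for n in('top','side'):
    p,d=grab(n); W=cloud(n,d); np.savez(f'pics/{n}1.npz',p=p,d=d)
    m=(d>0)&(abs(W[...,0]-.424)<.06)&(abs(W[...,1]+.25)<.1)&(W[...,2]>.07)&(W[...,2]<.115)&(p[...,0]>p[...,2]*1.25)&(p[...,0]>70)
    nl,l,st,_=cv2.connectedComponentsWithStats(m.astype(np.uint8)); 
    show(n,(W[m],p[m]))
    cv2.imwrite(f'pics/{n}1.png',p[...,::-1])
a=cv2.imread('pics/top1.png')[150:280,250:410]; b=cv2.imread('pics/side1.png')[90:220,230:390]
cv2.imwrite('pics/c2.png',cv2.resize(np.hstack([a,b]),(800,325)))
E
```

```text
pos [ 0.4245 -0.2494  0.0902] psi 91.78 F [ 0.6  0.5 -0.7] w 0.0594 t 5.8 q7 [0.71 0.21]
turn [-0.    0.   -0.02] shift [-0.5 -0.5  0.2]
top 475 mean [ 0.4265 -0.2064  0.0985] rect [ 427.2 -206.9   60.5   60.7    1.9] z [0.094  0.0985 0.1028]
side 526 mean [ 0.4242 -0.227   0.098 ] rect [ 423.6 -234.3   63.7  132.2    0.6] z [0.0916 0.0981 0.1026]
```

View pics/c2.png

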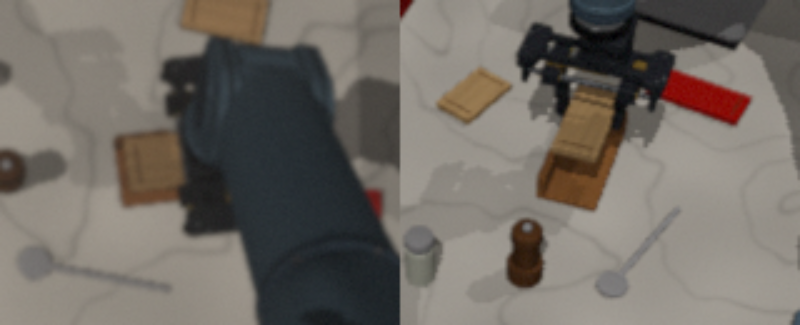

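Call:
arm_command --moves '[[[0,0,0],[-6,0,15],-1],[[0,0,0],[-6,0,35],-1],[[0,0,0],[-6,0,50],-1],[[0,0,0],[-6,0,60],-1],[[0,0,0],[-6,0,68],-1],[[0,0,0],[-6,0,73],-1],[[0,0,0],[-6,0,75],-1],[[0,0,0],[-6,0,75],-1]]'

```text
time: 6.7
eef_pos: [0.4248, -0.2555, 0.0153]
tcp_rot: [0.696, 0.718, 0.0, 0.0]
contact_force: [-1.0, 0.2, -1.1]
gripper_width: 0.0597
grip_force: 20.0
```

Call:
arm_command --moves '[[[0,0,0],[0,0,1],-1],[[0,0,0],[0,0,2],-1],[[0,0,0],[0,0,3],-1],[[0,0,0],[0,0,3],-1],[[0,0,0],[0,0,3],-1],[[0,0,0],[0,0,3],-1],[[0,0,0],[0,0,3],-1],[[0,0,0],[0,0,3],-1]]'

```text
time: 7.5
eef_pos: [0.4247, -0.2555, 0.0122]
tcp_rot: [0.696, 0.718, -0.0, 0.0]
contact_force: [-0.2, -0.0, -0.4]
gripper_width: 0.0597
grip_force: 20.0
```

Call:
arm_command --moves '[[[0,0,0],[0,1,0],-1],[[0,0,0],[0,2,0],-1],[[0,0,0],[0,3,0],-1],[[0,0,0],[0,4,0],-1],[[0,0,0],[0,5,0],-1],[[0,0,0],[0,6,0],-1],[[0,0,0],[0,6,0],-1],[[0,0,0],[0,6,0],-1]]'

```text
time: 8.3
eef_pos: [0.4282, -0.2554, 0.0118]
tcp_rot: [0.696, 0.718, -0.001, -0.002]
contact_force: [-5.9, -1.3, 2.0]
gripper_width: 0.0595
grip_force: 20.0
```

Call:
arm_command --moves '[[[0,0,0],[-1,0,0],-1],[[0,0,0],[-2,0,0],-1],[[0,0,0],[-3,0,0],-1],[[0,0,0],[-4,0,0],-1],[[0,0,0],[-5,0,0],-1],[[0,0,0],[-6,0,0],-1],[[0,0,0],[-6,0,0],-1],[[0,0,0],[-6,0,0],-1]]'

```text
time: 9.1
eef_pos: [0.4285, -0.2585, 0.0115]
tcp_rot: [0.695, 0.719, -0.001, -0.003]
contact_force: [-5.9, 6.4, 2.2]
gripper_width: 0.0596
grip_force: 20.0
```

Call:
arm_command --moves '[[[0,0,0],[0,0,0],1],[[0,0,0],[0,0,0],1],[[0,0,0],[0,0,0],1],[[0,0,0],[0,0,0],1],[[0,0,0],[0,0,-15],1],[[0,0,0],[0,0,-50],1],[[0,0,0],[0,0,-100],1],[[0,0,0],[0,0,-140],1]]'

```text
time: 9.9
eef_pos: [0.4311, -0.2613, 0.1554]
tcp_rot: [0.696, 0.718, 0.0, 0.001]
contact_force: [1.0, -0.4, 0.7]
gripper_width: 0.0881
grip_force: 0.0
```

```bash
python3 go.py .618 -.325 .05 73
```

```text
pos [ 0.4311 -0.2613  0.1554] psi 91.79 F [ 1.  -0.4  0.7] w 0.0881 t 9.9 q7 [0.77 0.28]
turn [ 0.09  0.03 18.79] shift [-69.4 184.6 105.7]
```

Call:
arm_command --moves '[[[0,0,0],[0,0,-10],1],[[0,0,4],[-17,40,-10],1],[[0,0,8],[-34,85,-10],1],[[0,0,13],[-51,130,10],1],[[0,0,18.8],[-69.5,170,30],1],[[0,0,18.8],[-69.5,184.5,70],1],[[0,0,18.8],[-69.5,184.5,105],1],[[0,0,18.8],[-69.5,184.5,105],1]]'

```text
time: 10.7
eef_pos: [0.6136, -0.3228, 0.0417]
tcp_rot: [0.804, 0.595, -0.002, -0.005]
contact_force: [-1.8, 0.5, -0.6]
gripper_width: 0.0883
grip_force: 0.0
```

```bash
python3 go.py .618 -.325 .0035 73
python3 - <<'E'
from m import *
p,d=grab('side'); cv2.imwrite('pics/side2.png',cv2.resize(p[90:234,200:392,::-1],(768,576)))
W=cloud('side',d); show('long',seg('side',p,d,474,238,50,.013,.026,W))
E
```

```text
pos [ 0.6136 -0.3228  0.0417] psi 73.03 F [-1.8  0.5 -0.6] w 0.0883 t 10.7 q7 [ 0.57 -0.05]
turn [-0.58 -0.09  0.03] shift [-0.9  5.2 38.1]
long 613 mean [ 0.4298 -0.2511  0.0198] rect [ 434.2 -250.   167.3   79.3   88.6] z [0.0151 0.0199 0.0245]
```

View pics/side2.png

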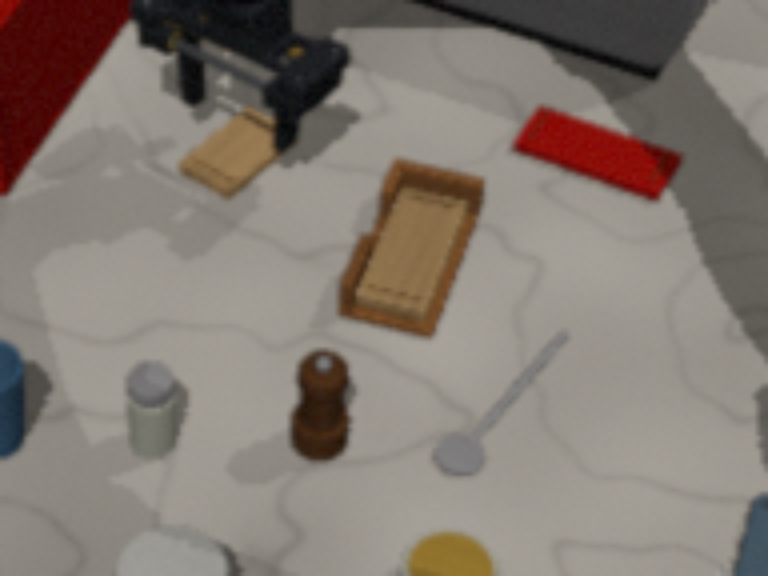

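The long board sits flat in the caddy, flush to both fences (px 415,250); fingers straddle the short board.

Call:
arm_command --moves '[[[0,0,0],[0,0,15],1],[[0,0,0],[0,0,25],1],[[0,0,0],[0,0,30],1],[[0,0,0],[0,0,34],1],[[0,0,0],[0,0,34],1],[[0,0,0],[0,0,34],1],[[0,0,0],[0,0,34],1],[[0,0,0],[0,0,34],1]]'

```text
time: 11.55
eef_pos: [0.6176, -0.3251, 0.0136]
tcp_rot: [0.804, 0.595, 0.0, 0.0]
contact_force: [-0.4, 0.5, 0.0]
gripper_width: 0.088
grip_force: 0.0
```

```bash
python3 go.py .618 -.325 .0035 73
```

```text
pos [ 0.6176 -0.3251  0.0136] psi 72.97 F [-0.4  0.5  0. ] w 0.088 t 11.55 q7 [ 0.57 -0.06]
turn [ 0.03  0.01 -0.03] shift [ 0.2  0.3 10.1]
```

Call:
arm_command --moves '[[[0,0,0],[0,0,5],1],[[0,0,0],[0,0,10],1],[[0,0,0],[0,0,10],-1],[[0,0,0],[0,0,10],-1],[[0,0,0],[0,0,10],-1],[[0,0,0],[0,0,10],-1],[[0,0,0],[0,0,10],-1],[[0,0,0],[0,0,10],-1]]'

```text
time: 12.35
eef_pos: [0.6174, -0.325, 0.0033]
tcp_rot: [0.804, 0.595, 0.0, 0.0]
contact_force: [-0.1, 0.6, -0.4]
gripper_width: 0.06
grip_force: 20.0
```

```bash
python3 go.py .4225 -.2755 .10 91.8
```

```text
pos [ 0.6174 -0.325   0.0033] psi 72.97 F [-0.1  0.6 -0.4] w 0.06 t 12.35 q7 [ 0.57 -0.07]
turn [ 1.000e-02  0.000e+00 -1.883e+01] shift [  -9.7 -200.9  -96.7]
```

Call:
arm_command --moves '[[[0,0,0],[0,0,-40],-1],[[0,0,0],[0,0,-80],-1],[[0,0,-4],[-1,-40,-96],-1],[[0,0,-9],[-2,-85,-96],-1],[[0,0,-14],[-3,-130,-96],-1],[[0,0,-18.8],[-3.5,-170,-96],-1],[[0,0,-18.8],[-3.5,-202.5,-96],-1],[[0,0,-18.8],[-3.5,-202.5,-96],-1]]'

```text
time: 13.15
eef_pos: [0.4176, -0.2681, 0.0988]
tcp_rot: [0.697, 0.718, -0.002, -0.002]
contact_force: [-0.6, -0.8, 0.0]
gripper_width: 0.0597
grip_force: 20.0
```

Call:
arm_command --moves '[[[0,0,0],[0,0,0],-1],[[0,0,0],[0,0,0],-1],[[0,0,0],[0,0,0],-1],[[0,0,0],[0,0,0],-1],[[0,0,0],[0,0,15],-1],[[0,0,0],[0,0,30],-1],[[0,0,0],[0,0,30],-1],[[0,0,0],[0,0,30],-1]]'

```text
time: 13.95
eef_pos: [0.423, -0.2689, 0.0692]
tcp_rot: [0.696, 0.718, 0.0, -0.0]
contact_force: [-0.6, -0.1, -0.4]
gripper_width: 0.0599
grip_force: 20.0
```

```bash
python3 go.py .423 -.269 .025 91.8
python3 - <<'E'
from m import *
for n in('top','side'):
    p,d=grab(n); W=cloud(n,d)
    m=(d>0)&(abs(W[...,0]-.424)<.06)&(abs(W[...,1]+.25)<.1)&(W[...,2]>.06)&(W[...,2]<.095)&(p[...,0]>p[...,2]*1.25)&(p[...,0]>70)
    show(n,(W[m],p[m])); print(W[m][:,1].max())
E
```

```text
pos [ 0.423  -0.2689  0.0692] psi 91.8 F [-0.6 -0.1 -0.4] w 0.0599 t 13.95 q7 [0.75 0.21]
turn [-0.02 -0.02 -0.  ] shift [-0.1 -0.  44.2]
top 277 mean [ 0.4256 -0.239   0.0775] rect [ 426.  -239.6   60.    36.9    1.6] z [0.0728 0.0777 0.0818]
-0.22082264388821696
side 406 mean [ 0.4243 -0.2599  0.0774] rect [ 422.9 -265.7   62.2  102.9    0.6] z [0.0708 0.0777 0.0821]
-0.2142406728531251
```

Call:
arm_command --moves '[[[0,0,0],[0,0,15],-1],[[0,0,0],[0,0,27],-1],[[0,0,0],[0,0,35],-1],[[0,0,0],[0,0,40],-1],[[0,0,0],[0,0,43],-1],[[0,0,0],[0,0,44.5],-1],[[0,0,0],[0,0,45],-1],[[0,0,0],[0,0,45],-1]]'

```text
time: 14.85
eef_pos: [0.4229, -0.2692, 0.0244]
tcp_rot: [0.696, 0.718, 0.0, 0.0]
contact_force: [-0.6, 0.8, -0.2]
gripper_width: 0.0597
grip_force: 20.0
```

Call:
arm_command --moves '[[[0,0,0],[0,1,0],-1],[[0,0,0],[0,2,0],-1],[[0,0,0],[0,3,0],-1],[[0,0,0],[0,4,0],-1],[[0,0,0],[0,5,0],-1],[[0,0,0],[0,6,0],-1],[[0,0,0],[0,7,0],-1],[[0,0,0],[0,7,0],-1]]'

```text
time: 15.65
eef_pos: [0.4287, -0.2689, 0.024]
tcp_rot: [0.696, 0.718, -0.001, -0.001]
contact_force: [-3.3, -0.4, 0.4]
gripper_width: 0.0598
grip_force: 20.0
```

Call:
arm_command --moves '[[[0,0,0],[-1,1,0],-1],[[0,0,0],[-2,1,0],-1],[[0,0,0],[-3,1,0],-1],[[0,0,0],[-4,1,0],-1],[[0,0,0],[-5,1,0],-1],[[0,0,0],[-6,1,0],-1],[[0,0,0],[-7,1,0],-1],[[0,0,0],[-7,1,0],-1]]'

```text
time: 16.45
eef_pos: [0.4289, -0.273, 0.0234]
tcp_rot: [0.695, 0.719, -0.0, -0.003]
contact_force: [-5.2, 6.0, 1.9]
gripper_width: 0.0597
grip_force: 20.0
```

Call:
arm_command --moves '[[[0,0,0],[0,0,0],1],[[0,0,0],[0,0,0],1],[[0,0,0],[0,0,0],1],[[0,0,0],[0,0,0],1],[[0,0,0],[0,0,-15],1],[[0,0,0],[0,0,-50],1],[[0,0,0],[0,0,-100],1],[[0,0,0],[0,0,-145],1]]'

```text
time: 17.25
eef_pos: [0.4309, -0.2756, 0.172]
tcp_rot: [0.696, 0.718, 0.0, 0.0]
contact_force: [1.3, -0.7, -0.6]
gripper_width: 0.0882
grip_force: 0.0
```

```bash
python3 go.py .4365 -.0395 .12 120
```

```text
pos [ 0.4309 -0.2756  0.172 ] psi 91.79 F [ 1.3 -0.7 -0.6] w 0.0882 t 17.25 q7 [0.82 0.3 ]
turn [ 3.000e-02  2.000e-02 -2.821e+01] shift [235.8  12.9  52. ]
```

Call:
arm_command --moves '[[[0,0,-5],[40,2,0],1],[[0,0,-10],[85,4,0],1],[[0,0,-15],[130,7,0],1],[[0,0,-20],[175,10,0],1],[[0,0,-25],[210,13,10],1],[[0,0,-28.2],[236,13,30],1],[[0,0,-28.2],[236,13,40],1],[[0,0,-28.2],[236,13,40],1]]'

```text
time: 18.05
eef_pos: [0.4359, -0.0396, 0.1289]
tcp_rot: [0.5, 0.866, -0.001, -0.001]
contact_force: [0.2, -0.5, 0.6]
gripper_width: 0.088
grip_force: 0.0
```

```bash
python3 - <<'E'
from m import *
p,d=grab('side'); W=cloud('side',d)
cv2.imwrite('pics/side3.png',cv2.resize(p[90:234,200:392,::-1],(768,576)))
m=(d>0)&(abs(W[...,0]-.43)<.05)&(abs(W[...,1]+.3)<.06)&(W[...,2]>.026)&(W[...,2]<.036)&(p[...,0]>p[...,2]*1.25)
show('short+fence',(W[m],p[m]))
E
python3 go.py .4365 -.0395 .033 120
```

```text
short+fence 36 mean [ 0.4271 -0.32    0.0312] rect [ 427.4 -323.9   70.9   31.4    0.6] z [0.0267 0.0312 0.0355]
pos [ 0.4364 -0.0403  0.1294] psi 119.91 F [-0.6 -0.3 -0.2] w 0.088 t 18.1 q7 [0.48 0.17]
turn [-0.06  0.01 -0.09] shift [ 0.7  0.6 96.4]
```

View pics/side3.png

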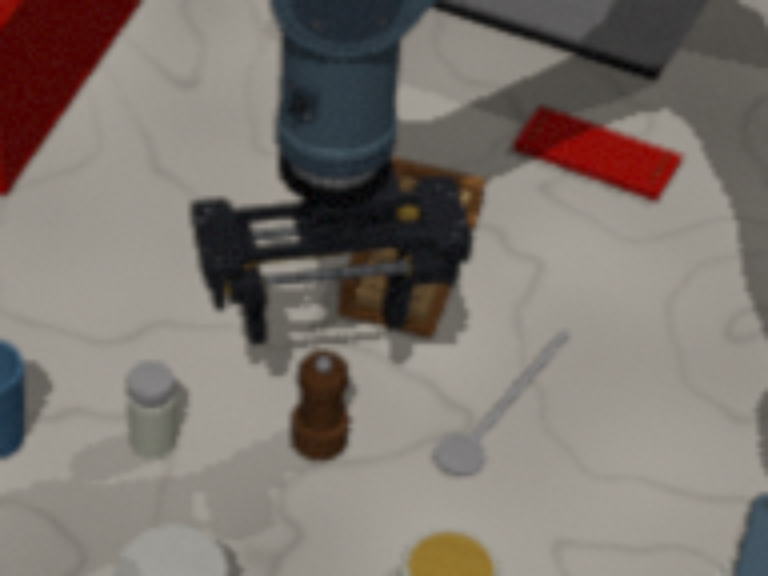

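Gripper is centred above the mill (midpoint px 325 vs mill 323). Descend and grip.

Call:
arm_command --moves '[[[0,0,0],[0,0,30],1],[[0,0,0],[0,0,55],1],[[0,0,0],[0,0,75],1],[[0,0,0],[0,0,88],1],[[0,0,0],[0,0,94],1],[[0,0,0],[0,0,96],1],[[0,0,0],[0,0,96],1],[[0,0,0],[0,0,96],1]]'

```text
time: 18.9
eef_pos: [0.4372, -0.0397, 0.0339]
tcp_rot: [0.5, 0.866, 0.0, 0.001]
contact_force: [0.2, 0.6, 0.4]
gripper_width: 0.088
grip_force: 0.0
```

Call:
arm_command --moves '[[[0,0,0],[0,0,0],-1],[[0,0,0],[0,0,0],-1],[[0,0,0],[0,0,0],-1],[[0,0,0],[0,0,0],-1],[[0,0,0],[0,0,0],-1],[[0,0,0],[0,0,0],-1],[[0,0,0],[0,0,0],-1],[[0,0,0],[0,0,0],-1]]' --squeeze 20

```text
time: 19.7
eef_pos: [0.4365, -0.0396, 0.0332]
tcp_rot: [0.5, 0.866, -0.0, -0.0]
contact_force: [-0.7, 0.4, 0.5]
gripper_width: 0.0388
grip_force: 20.0
```

```bash
python3 go.py .523 .3845 .20 191.3
```

```text
pos [ 0.4365 -0.0396  0.0332] psi 119.97 F [-0.7  0.4  0.5] w 0.0388 t 19.7 q7 [0.34 0.01]
turn [-2.000e-02 -1.000e-02 -7.133e+01] shift [ 324.1  286.8 -166.9]
```

Call:
arm_command --moves '[[[0,0,0],[0,0,-25],-1],[[0,0,0],[0,0,-65],-1],[[0,0,0],[0,0,-105],-1],[[0,0,-8],[20,18,-140],-1],[[0,0,-16],[50,45,-150],-1],[[0,0,-24],[84,75,-150],-1],[[0,0,-32],[118,105,-150],-1],[[0,0,-40],[152,135,-150],-1]]'

```text
time: 20.5
eef_pos: [0.4777, 0.1609, 0.1832]
tcp_rot: [0.171, 0.985, -0.0, 0.0]
contact_force: [0.6, 0.1, -1.4]
gripper_width: 0.0385
grip_force: 20.0
```

```bash
python3 go.py .523 .3845 .16 191.3
```

```text
pos [0.4777 0.1609 0.1832] psi 160.26 F [ 0.6  0.1 -1.4] w 0.0385 t 20.5 q7 [0.23 0.41]
turn [-3.000e-02  1.000e-02 -3.104e+01] shift [ 32.9 225.8  23.1]
```

Call:
arm_command --moves '[[[0,0,-7],[5,40,0],-1],[[0,0,-14],[10,80,0],-1],[[0,0,-21],[16,120,0],-1],[[0,0,-28],[22,160,0],-1],[[0,0,-31],[28,195,0],-1],[[0,0,-31],[33,226,20],-1],[[0,0,-31],[33,226,50],-1],[[0,0,-31],[33,226,60],-1]]'

```text
time: 21.3
eef_pos: [0.5222, 0.3825, 0.1197]
tcp_rot: [-0.096, 0.995, -0.001, -0.002]
contact_force: [-0.3, -0.7, -2.4]
gripper_width: 0.0385
grip_force: 20.0
```

Call:
arm_command --moves '[[[0,0,0],[0,0,0],-1],[[0,0,0],[0,0,0],-1],[[0,0,0],[0,0,0],-1],[[0,0,0],[0,0,0],-1],[[0,0,0],[0,0,0],-1],[[0,0,0],[0,0,0],-1],[[0,0,0],[0,0,0],-1],[[0,0,0],[0,0,0],-1]]'

```text
time: 22.1
eef_pos: [0.524, 0.3832, 0.1233]
tcp_rot: [-0.096, 0.995, -0.0, 0.0]
contact_force: [0.2, 0.3, -2.6]
gripper_width: 0.039
grip_force: 20.0
```

```bash
python3 go.py .523 .3845 .0337 191.3
python3 - <<'E'
from m import *
p,d=grab('side'); W=cloud('side',d); cv2.imwrite('pics/side4.png',cv2.resize(p[200:350,140:340,::-1],(800,600)))
m=(d>0)&(abs(W[...,0]-.523)<.035)&(abs(W[...,1]-.385)<.035)&(W[...,2]>.085)&(W[...,2]<.12); show('foot',(W[m],p[m]))
E
```

```text
pos [0.524  0.3832 0.1233] psi -169.02 F [ 0.2  0.3 -2.6] w 0.039 t 22.1 q7 [-0.17  0.57]
turn [-0.    0.   -0.32] shift [ 0.7  1.5 89.6]
foot 83 mean [0.5076 0.3897 0.1079] rect [508.  384.9  38.1  13.5  83.3] z [0.0932 0.1072 0.1194]
```

View pics/side4.png

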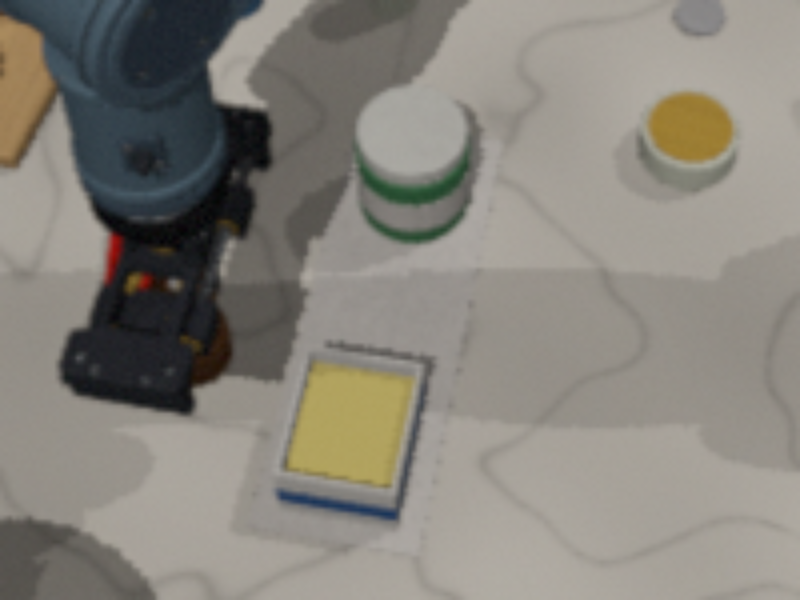

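Mill is held upright (brown foot px 215,350) behind the tub, hovering. Lowering.

Call:
arm_command --moves '[[[0,0,0],[0,1,25],-1],[[0,0,0],[0,1,50],-1],[[0,0,0],[0,1,68],-1],[[0,0,0],[0,1,79],-1],[[0,0,0],[0,1,85],-1],[[0,0,0],[0,1,88],-1],[[0,0,0],[0,1,90],-1],[[0,0,0],[0,1,90],-1]]'

```text
time: 22.95
eef_pos: [0.5241, 0.3845, 0.0337]
tcp_rot: [-0.096, 0.995, 0.0, 0.0]
contact_force: [0.2, -0.6, -1.1]
gripper_width: 0.0389
grip_force: 20.0
```

Call:
arm_command --moves '[[[0,0,0],[0,0,0],-1],[[0,0,0],[0,0,0],-1],[[0,0,0],[0,0,0],1],[[0,0,0],[0,0,0],1],[[0,0,0],[0,0,0],1],[[0,0,0],[0,0,0],1],[[0,0,0],[0,0,-20],1],[[0,0,0],[0,0,-60],1]]'

```text
time: 23.75
eef_pos: [0.5224, 0.3828, 0.0923]
tcp_rot: [-0.096, 0.995, -0.001, -0.002]
contact_force: [0.2, -1.3, 0.3]
gripper_width: 0.0845
grip_force: 0.0
```

Call:
arm_command --moves '[[[0,0,0],[0,0,-40],1],[[0,0,0],[0,0,-60],1],[[0,0,8],[0,0,-60],1],[[0,0,16],[0,0,-60],1],[[0,0,24],[0,0,-60],1],[[0,0,32],[0,0,-60],1],[[0,0,32],[0,0,-60],1],[[0,0,32],[0,0,-60],1]]'

```text
time: 24.55
eef_pos: [0.5238, 0.3845, 0.1543]
tcp_rot: [0.18, 0.984, 0.0, 0.0]
contact_force: [-0.0, -0.7, -0.5]
gripper_width: 0.0879
grip_force: 0.0
```

```bash
python3 go.py .5558 .009 .15 101
```

```text
pos [0.5238 0.3845 0.1543] psi 159.21 F [-0.  -0.7 -0.5] w 0.0879 t 24.55 q7 [-0.23  0.1 ]
turn [6.000e-02 1.000e-02 5.821e+01] shift [-163.2 -339.7    4.1]
```

Call:
arm_command --moves '[[[0,0,8.5],[-18,-37,0],1],[[0,0,17],[-36,-75,0],1],[[0,0,25],[-54,-113,0],1],[[0,0,33],[-72,-150,0],1],[[0,0,41],[-90,-188,0],1],[[0,0,49],[-109,-226,0],1],[[0,0,57],[-127,-264,0],1],[[0,0,65],[-145,-302,0],1]]'

```text
time: 25.35
eef_pos: [0.5508, 0.0488, 0.1537]
tcp_rot: [0.683, 0.731, 0.0, 0.0]
contact_force: [-0.4, 0.1, -0.4]
gripper_width: 0.0881
grip_force: 0.0
```

```bash
python3 go.py .5558 .009 .10 75
python3 - <<'E'
from m import *
for n in('top','side'):
    p,d=grab(n); W=cloud(n,d)
    m=(d>0)&(abs(W[...,0]-.523)<.04)&(abs(W[...,1]-.385)<.04)&(W[...,2]>.02)&(W[...,2]<.12); show(n+' mill',(W[m],p[m]))
    if n=='side': cv2.imwrite('pics/side5.png',cv2.resize(p[130:355,120:420,::-1],(800,600)))
E
```

```text
pos [0.5508 0.0488 0.1537] psi 93.86 F [-0.4  0.1 -0.4] w 0.0881 t 25.35 q7 [ 0.19 -0.37]
turn [ 0.02 -0.02 18.86] shift [-40.1   2.3  53.7]
top mill 277 mean [0.5247 0.3742 0.065 ] rect [527.  377.6  41.5  43.6  43.6] z [0.0263 0.0811 0.0903]
side mill 405 mean [0.5204 0.3904 0.0622] rect [523.1 386.7  44.   42.7  44.7] z [0.0257 0.0741 0.089 ]
```

View pics/side5.png

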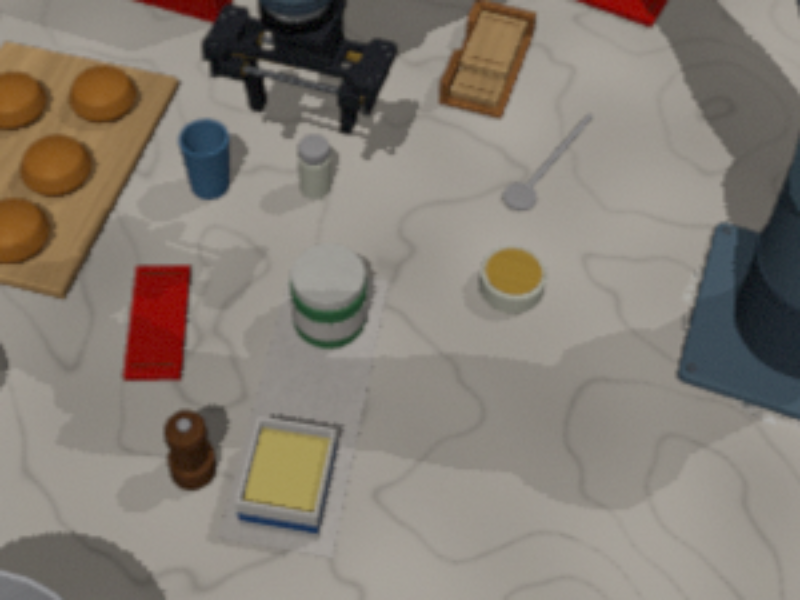

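Mill stands upright centred behind the tub (px 190,450). Both boards in the caddy. On to the salt.

Call:
arm_command --moves '[[[0,0,8.5],[-20,1,0],1],[[0,0,17],[-40,2.3,10],1],[[0,0,18.9],[-40,2.3,40],1],[[0,0,18.9],[-40,2.3,50],1],[[0,0,18.9],[-40,2.3,50],1],[[0,0,18.9],[-40,2.3,50],1],[[0,0,18.9],[-40,2.3,50],1],[[0,0,18.9],[-40,2.3,50],1]]'

```text
time: 26.25
eef_pos: [0.5565, 0.011, 0.1042]
tcp_rot: [0.793, 0.61, 0.001, 0.0]
contact_force: [0.9, -0.6, -1.4]
gripper_width: 0.088
grip_force: 0.0
```

```bash
python3 go.py .5558 .009 .028 75
```

```text
pos [0.5565 0.011  0.1042] psi 75.14 F [ 0.9 -0.6 -1.4] w 0.088 t 26.25 q7 [ 0.18 -0.62]
turn [ 0.08 -0.04  0.14] shift [-2.2 -0.3 76.2]
```

Call:
arm_command --moves '[[[0,0,0],[-2,0,25],1],[[0,0,0],[-2,0,45],1],[[0,0,0],[-2,0,60],1],[[0,0,0],[-2,0,70],1],[[0,0,0],[-2,0,76],1],[[0,0,0],[-2,0,76],1],[[0,0,0],[-2,0,76],1],[[0,0,0],[-2,0,76],1]]'

```text
time: 27.05
eef_pos: [0.5559, 0.0087, 0.0279]
tcp_rot: [0.793, 0.609, 0.0, 0.0]
contact_force: [-0.6, -1.1, 0.5]
gripper_width: 0.0882
grip_force: 0.0
```

Call:
arm_command --moves '[[[0,0,0],[0,0,0],-1],[[0,0,0],[0,0,0],-1],[[0,0,0],[0,0,0],-1],[[0,0,0],[0,0,0],-1],[[0,0,0],[0,0,0],-1],[[0,0,0],[0,0,0],-1],[[0,0,0],[0,0,0],-1],[[0,0,0],[0,0,0],-1]]'

```text
time: 27.85
eef_pos: [0.5553, 0.0087, 0.0272]
tcp_rot: [0.793, 0.609, -0.0, -0.0]
contact_force: [-0.7, 0.1, 0.5]
gripper_width: 0.038
grip_force: 20.0
```

```bash
python3 go.py .452 .268 .17 101.3
```

```text
pos [0.5553 0.0087 0.0272] psi 75.08 F [-0.7  0.1  0.5] w 0.038 t 27.85 q7 [ 0.14 -0.67]
turn [-1.000e-02 -0.000e+00 -2.622e+01] shift [ 224.  -166.6 -142.8]
```

Call:
arm_command --moves '[[[0,0,0],[0,0,-30],-1],[[0,0,0],[0,0,-70],-1],[[0,0,0],[0,0,-115],-1],[[0,0,-5],[30,-22,-143],-1],[[0,0,-10],[68,-50,-143],-1],[[0,0,-15],[106,-79,-143],-1],[[0,0,-20],[145,-108,-143],-1],[[0,0,-26.2],[184,-137,-143],-1]]'

```text
time: 28.65
eef_pos: [0.4694, 0.223, 0.1703]
tcp_rot: [0.633, 0.774, 0.0, 0.0]
contact_force: [1.3, 0.1, -1.9]
gripper_width: 0.038
grip_force: 20.0
```

Call:
arm_command --moves '[[[0,0,0],[20,-27,0],-1],[[0,0,0],[22,-43,0],-1],[[0,0,0],[22,-43,0],-1],[[0,0,0],[22,-43,0],-1],[[0,0,0],[22,-43,30],-1],[[0,0,0],[22,-43,60],-1],[[0,0,0],[22,-43,60],-1],[[0,0,0],[22,-43,60],-1]]'

```text
time: 29.45
eef_pos: [0.4246, 0.2346, 0.1104]
tcp_rot: [0.635, 0.773, -0.0, -0.0]
contact_force: [1.2, -0.1, -1.3]
gripper_width: 0.0369
grip_force: 20.0
```

```bash
python3 go.py .452 .268 .0275 101.3
```

```text
pos [0.4246 0.2346 0.1104] psi 101.21 F [ 1.2 -0.1 -1.3] w 0.0369 t 29.45 q7 [-0.17 -0.76]
turn [-0.04  0.   -0.09] shift [27.4 33.5 82.8]
```

Call:
arm_command --moves '[[[0,0,0],[14,17,0],-1],[[0,0,0],[27.5,33.5,0],-1],[[0,0,0],[27.5,33.5,0],-1],[[0,0,0],[27.5,33.5,0],-1],[[0,0,0],[27.5,33.5,25],-1],[[0,0,0],[27.5,33.5,40],-1],[[0,0,0],[27.5,33.5,40],-1],[[0,0,0],[27.5,33.5,40],-1]]'

```text
time: 30.25
eef_pos: [0.4511, 0.268, 0.0704]
tcp_rot: [0.634, 0.773, -0.0, -0.0]
contact_force: [0.3, 0.0, -0.7]
gripper_width: 0.0373
grip_force: 20.0
```

```bash
python3 go.py .452 .268 .0275 101.3
```

```text
pos [0.4511 0.268  0.0704] psi 101.27 F [ 0.3  0.  -0.7] w 0.0373 t 30.25 q7 [-0.25 -0.82]
turn [-0.04  0.02 -0.03] shift [-0.2  0.9 42.9]
```

Call:
arm_command --moves '[[[0,0,0],[0,1,15],-1],[[0,0,0],[0,1,28],-1],[[0,0,0],[0,1,36],-1],[[0,0,0],[0,1,40],-1],[[0,0,0],[0,1,42],-1],[[0,0,0],[0,1,43],-1],[[0,0,0],[0,1,43],-1],[[0,0,0],[0,1,43],-1]]'

```text
time: 31.05
eef_pos: [0.4526, 0.2687, 0.0275]
tcp_rot: [0.634, 0.773, 0.0, 0.0]
contact_force: [0.0, -1.1, -0.9]
gripper_width: 0.0372
grip_force: 20.0
```

Call:
arm_command --moves '[[[0,0,0],[0,0,0],-1],[[0,0,0],[0,0,0],1],[[0,0,0],[0,0,0],1],[[0,0,0],[0,0,0],1],[[0,0,0],[0,0,0],1],[[0,0,0],[0,0,0],1],[[0,0,0],[0,0,-25],1],[[0,0,0],[0,0,-60],1]]'

```text
time: 31.85
eef_pos: [0.451, 0.2678, 0.0865]
tcp_rot: [0.634, 0.773, -0.002, -0.001]
contact_force: [0.5, 0.2, 0.1]
gripper_width: 0.088
grip_force: 0.0
```

Call:
arm_command --moves '[[[0,0,0],[0,0,-45],1],[[0,0,0],[0,0,-90],1],[[0,0,0],[0,0,-135],1],[[0,0,0],[-40,0,-160],1],[[0,0,0],[-80,0,-160],1],[[0,0,0],[-120,0,-160],1],[[0,0,0],[-160,0,-160],1],[[0,0,0],[-200,0,-160],1]]'

```text
time: 32.65
eef_pos: [0.4914, 0.0708, 0.2474]
tcp_rot: [0.634, 0.773, 0.0, 0.0]
contact_force: [0.3, -0.4, -0.1]
gripper_width: 0.0878
grip_force: 0.0
```

Run:
```python
from m import *
out=[]
for n in('top','side'):
    p,d=grab(n); W=cloud(n,d)
    for k,(x,y) in dict(salt=(.452,.268),mill=(.523,.385),cup=(.672,.051)).items():
        m=(d>0)&(abs(W[...,0]-x)<.045)&(abs(W[...,1]-y)<.04)&(W[...,2]>.02)&(W[...,2]<.12); show(n+' '+k,(W[m],p[m])) if m.any() else print(n,k,'hidden')
    out.append(p[...,::-1])
cv2.imwrite('pics/end.png',cv2.resize(out[1],(800,600)))
```

```text
top salt 190 mean [0.4537 0.2613 0.0652] rect [455.5 264.7  36.3  34.9  86.4] z [0.0267 0.0732 0.0794]
top mill 277 mean [0.5247 0.3741 0.0656] rect [526.6 378.1  40.3  43.2  16.4] z [0.0266 0.082  0.0907]
top cup 171 mean [0.6829 0.0393 0.0616] rect [679.2  37.5  58.5  32.1  23.1] z [0.0246 0.0652 0.0872]
side salt 287 mean [0.4496 0.277  0.0595] rect [451.6 271.4  37.5  35.9  78.1] z [0.024  0.0687 0.0782]
side mill 399 mean [0.5205 0.3903 0.0631] rect [523.3 385.7  44.6  40.9  53.9] z [0.0258 0.0762 0.0889]
side cup 428 mean [0.6697 0.0547 0.0614] rect [671.1  52.1  56.2  59.8   5. ] z [0.0274 0.064  0.0856]
```

View pics/end.png

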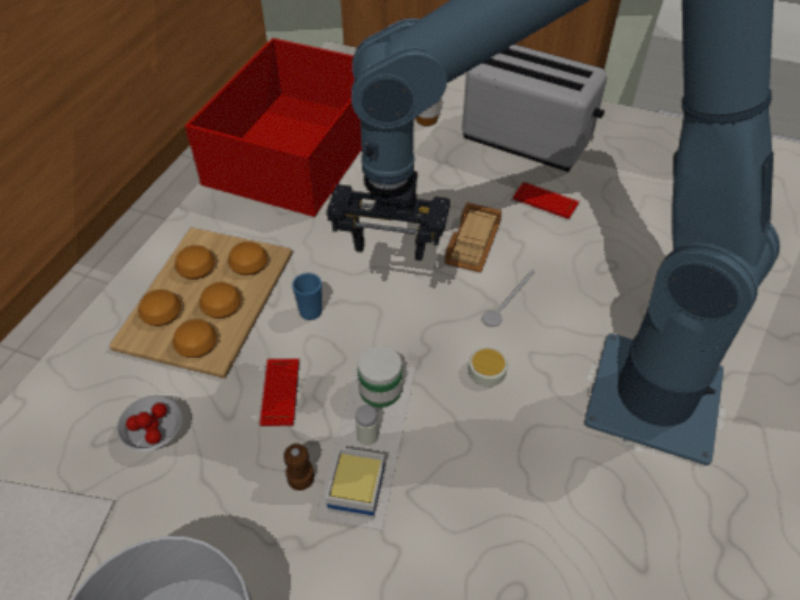

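Salt stands between tub and jar (px 367,425), mill behind the tub (298,467), cup unmoved. One close check of the caddy.

Run:
```python
from h import *
p,d=grab('side'); q,e=grab('top')
cv2.imwrite('pics/cad.png',np.hstack([cv2.resize(p[125:178,280:326,::-1],(400,460),interpolation=2),cv2.resize(q[190:243,285:365,::-1],(400,265),interpolation=2)if 0 else cv2.resize(q[190:240,287:363,::-1],(400,460),interpolation=2)]))
W=cloud('side',d); m=(d>0)&(abs(W[...,0]-.43)<.02)&(abs(W[...,1]+.27)<.03); print('short top z',np.median(W[m][:,2]),W[m][:,2].std())
m=(d>0)&(abs(W[...,0]-.43)<.02)&(abs(W[...,1]+.20)<.012); print('long top z',np.median(W[m][:,2]))
```

```text
short top z 0.0320871111624601 0.002423277348182631
long top z 0.019624921205256052
```

View pics/cad.png

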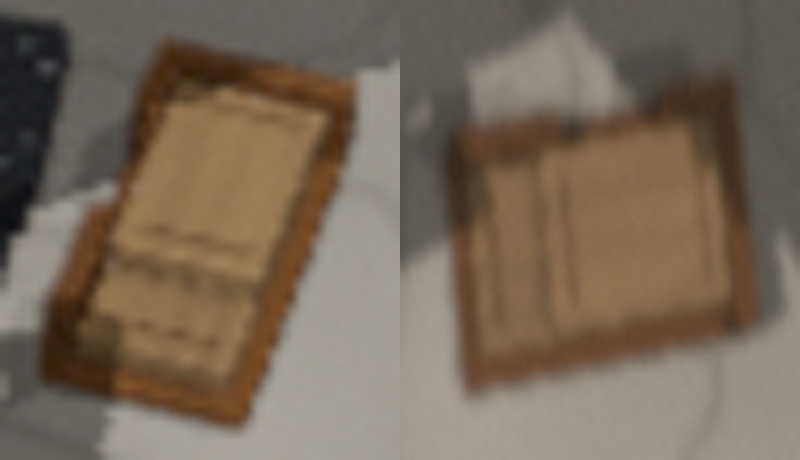

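Both boards lie flat (tops at 20 and 32 mm) and flush with the fences; handing in.

```bash
python3 -c "
from station import r
print(r.sign_off())"
```

```text
the job is handed in; nothing more can be done
None
```

I finished the layout and handed the job in at about 33 s of the 144 s. In the last pictures both boards lay flat and flush in the caddy corner, the salt stood between tub and jar, the mill stood behind the tub, and the cup had not moved. The hand-in gave no verdict.

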